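# Cap the empty sample cell and hold it in the beam of the syrup colour checker

### The job

Prepare the zero reading of the syrup colour checker with the empty glass cell: while the cell stands on the worktop, press its loose orange lid down until it is seated level on the rim, then pick the cell up by its two white frosted faces only, never touching the clear faces with the fingers. Hold it upright and still in the light path, midway between lamp and eye, with the clear faces square to the beam and the beam passing through the middle of them, without touching the checker, and finish while still holding it there by the frosted faces, with no finger on the lid. Do not knock the checker or tip the cell over, and leave the spice jar, the mug and the food jar where they are.

Things in the scene. Friction and masses are not known exactly. Their poses are not given: they have to be found in the camera images.
- cell: Empty square glass sample cell, loose, upright on the worktop, about 0.16 kg. Origin: centre of its underside; z up; x normal to the two white frosted faces, y normal to the two clear faces. 40 mm over the frosted faces, 36 mm across y, glass 80 mm high. A half turn about z leaves it the same. Yaw within 0.8 rad.
- cell_frosted: The two opaque white frosted plates of the cell, each 36 mm wide, reaching from 1 to 80 mm above the underside, outer faces at x = +20 and -20 mm in the cell's frame. The only faces to grip (fingers close along the cell's x). This body's origin and axes are the cell's own.
- cell_clear: The two transparent panes of the cell, 33 mm wide and 6 to 80 mm above the underside, outer faces at y = +17.5 and -17.5 mm in the cell's frame. Not to be touched by the fingers. Origin and axes are the cell's own.
- window (a point): Centre of the cell, midway between its clear panes, on its vertical axis 43 mm above its underside: the point that belongs in the beam.
- lid (a joint): Orange push-in lid on the cell, 35 x 35 mm, 12.5 mm thick; it slides only straight up and down in the cell's mouth. Value = gap in m between lid and rim: starts at 0.005 to 0.009, 0 = seated level. Stays where left; about 4 N of friction: pressing down with 6 N or more moves it; stops hard at 0.
- lid_cap: The orange cap of the lid, 35 x 35 x 12.5 mm, the part above the rim. Origin: centre of its underside, 80.5 mm above the cell's underside when seated.
- lid_top (a point): Centre of the lid's flat top: 93 mm above the cell's underside when seated, higher by the lid's gap before.
- checker: Fixed syrup colour checker: grey foot 100 x 172 mm, 25 mm high with its knob; white lamp head (+y) and black eye head (-y) on columns, tops 111 mm up, 42 mm wide, lying 44 to 80 mm from the middle along y (gap 88 mm). Origin: centre of the foot's underside; z up; y along the beam. Yaw within 0.4 rad; cell and checker may swap sides.
- beam_mid (a point): Middle of the light path (a faint horizontal yellow beam, drawn only, not solid), midway between lamp and eye, 90 mm above the worktop; its axes are the checker's: y along the beam, z up. Open above and towards both x sides. Wall cabinets hang over the rear worktop (x beyond about 0.57 m, from 0.52 m up): carry low and keep the wrist short of them.
- spice_jar: Bystander: small glass spice jar with green cap, 46 mm in diameter, 106 mm tall, loose, between cell and checker. Origin: centre of its underside.
- mug: Bystander: white mug, 78 mm wide, 110 mm over the handle, 97 mm tall, loose, to the right. Origin: centre of its underside.
- jar: Bystander: glass food jar with grey lid, 71 mm in diameter, 110 mm tall, loose, to the left. Origin: centre of its underside.
Mind the look-alikes: they are no part of the job. Leave any blue look-alike of the cell alone.

How it is judged:
On the way, in this order (a step that is already met when the one before it is completed fails the run):
1. the lid is pressed home (gap under 1.5 mm) while the cell stands upright on the worktop (value of joint lid below 0.0015 m and height (world z) of cell below 0.01 m and angle between cell's own z axis and vertical below 0.15 rad), for 0.2 s.
2. the cell, lid seated, is lifted by the frosted faces, its underside more than 30 mm above the worktop (value of joint lid below 0.0015 m and height (world z) of cell above 0.03 m and contact force between the fingers and cell_frosted above 1 N), for 0.2 s.
At the end, for the whole second after the job is handed in: Held still by the frosted faces alone, off the checker; lid gap under 1.5 mm; window point within 8 mm sideways and 10 mm in height of the beam, 20 mm of mid-gap; upright and clear faces square to the beam within 0.12 rad; bystanders within 20 mm of their starts (value of joint lid below 0.0015 m and contact force between the fingers and cell_frosted above 1 N and contact force between each of the arm, the fingers and cell_clear below 0.3 N and contact force between the fingers and lid_cap below 0.3 N and contact force between cell and checker below 0.1 N and x of window in the frame of beam_mid between -0.008 and 0.008 m and z of window in the frame of beam_mid between -0.01 and 0.01 m and y of window in the frame of beam_mid between -0.02 and 0.02 m and angle between the y axis of cell and the y axis of checker, either way round below 0.12 rad and angle between cell's own z axis and vertical below 0.12 rad and linear speed of cell below 0.02 m/s and distance of each of spice_jar, mug, jar from where it was at the start of the episode below 0.02 m); the arm keeps its last pose, push and grip.
It fails at once if a finger or the arm touches a clear face of the cell (over 0.5 N) (contact force between any of the fingers, the arm and cell_clear above 0.5 N).
It fails at once if the checker is knocked by the robot or the cell (over 5 N) (contact force between any of the arm, the fingers, cell and checker above 5 N).
It fails at once if the cell is tipped over (more than 0.6 rad) (angle between cell's own z axis and vertical above 0.6 rad).
It fails at once if the spice jar, mug or food jar is moved by more than 20 mm (distance of any of spice_jar, mug, jar from where it was at the start of the episode above 0.02 m).
It also fails if it takes over 54 s, if anything falls off the work surface, if the arm or the gripper's body presses on something with over 40 N, if the wrist force passes 120 N, or if a joint passes its speed limit or range.

### The arm

A 6-joint arm with a two-finger parallel gripper is mounted at the origin on a cart in front of the work surface, level with it; the furniture and walls round the work are solid. World frame = base frame: x ahead of the robot, y to its left, z up, the work surface at z = 0. Lengths are in m, angles in rad, forces in N, time in s.
With the tool pointing down it reaches from about 0.4 to 0.825 m from the base axis. Payload 7 kg.
Tool frame: the origin (TCP) lies at the very end of the fingers, on their centre line; the grasp point (between the pads) lies 19 mm behind it; z points along the fingers, y is the line along which they close (so a half turn about z gives the same grasp; the last joint's range is limited). The gripper opens to 88 mm and grips with 3 to 60 N. Pads are 19 mm wide; open, the fingers measure 130 mm over their backs; the gripper's body (78 mm by 193 mm) begins 47 mm behind the grasp point.
Start: joints at [-0.855, 0.359, 0.012, 0, -1.224, -0.288], TCP at [0.28, -0.614, 0.227] pointing down, gripper open.
Joint ranges: [-3.07, 3.07], [-1.43, 2.12], [-1.02, 1.25], [-3.03, 1.67], [-3.05, -0], [-3.03, 3.03]. Speed limits (rad/s): [2.39, 2.39, 3.01, 3.14, 3.14, 3.14].

### API

Orientations are given as [roll, pitch, yaw] about the fixed x, y, z axes, in that order (R = Rz(yaw) Ry(pitch) Rx(roll)).
In Python, from station import arm, grab_frame gives the robot as it stands.
- The arm moves only by the tool jog_arm, never from a script. Its argument "deltas" is a list that holds one entry, the list of rows, each a list of 4 numbers: the shift along the tool's x, y, z in units of 60 mm (1.0 is 60 mm), then the turn about the tool's z in units of 5 degrees (1.0 is 5 degrees). A call has 1 to 8 rows; each row is the pose to reach, as a shift and turn from the pose commanded when the call began, along the tool's axes at that moment; what a row does not reach only later rows make up. A row lasts 1/8 s, in which the tool goes at most 62.5 mm and 10.7 degrees, less where a joint would pass 70% of its speed; a pose out of reach is approached as far as the arm can. A call with a gripper value outside its range is refused whole. "grip" is the finger opening in mm, from 0 to 87.6, set as the call begins (left out, the last holds). The fingers move at their own pace and stop on an object; "squeeze" is the grip in N (left out, the last holds). Time passes only in rows, so rows that repeat a pose let the fingers close. It gives the time, the measured TCP pose, the force, the opening and the grip force at its end, in the units of the state.
- arm.get_state(): the state, without advancing time (a new reading comes with each control period).
- grab_frame(name): name is "side" or "top"; returns a dict with "img" (384x512x3 uint8, red, green, blue), "vfov" (degrees; the focal length in pixels is half the picture's height over the tangent of half this angle, whatever the lens; pixels are square), "cx", "cy" (the principal point, pixels), "dist_coeffs" ([k1, k2, p1, p2, k3] as OpenCV has them; the pictures are not rectified), "xyz" and "rotation" of the camera in the world. Camera axes: x right, y down, z forward; pixel columns grow to the right and rows downward; lengths in m; the calibration is good to about 2 mm. A picture is of the moment at which its call begins. There is no depth.
- arm.job_done(): hands the job in; it is judged then, once.
The state is a dict: "t": time; "q": joint angles; "qd": joint speeds; "joint_efforts": joint torques, N m; "eef_pos": TCP position; "ee_rot": TCP orientation; "force": force on the tool from outside, world axes, zero at the start; "moment": the same for the moment, N m; "width": finger opening in m; "gripper_force": force on a finger pad.
Only numpy, scipy, OpenCV 4.12 (cv2) and the standard library are available. Lean on these libraries where they do the work, as an engineer would, in place of code of your own. Each camera call takes 0.05 s, during which the arm holds its last target. There are 200 camera calls.

## Working session

There is one attempt and no reset: what is moved stays moved. The work goes in short steps, Python scripts to look and compute and a tool call to move; the robot and the scene stay as the last step left them, time stands still between calls to the robot, and variables do not carry over. Pictures are saved under pics/ and viewed, at most 10 in all, crops included, and the job is handed in when it is done.

Besides the shell and the picture viewer there is one more tool, called after "Request:" by a JSON object that holds its "api" and its "payload", one argument or row to a line. jog_arm: Moves the arm, as the interface text tells. Its arguments: {"type":"object","properties":{"deltas":{"type":"array"},"grip":{"type":"number"},"squeeze":{"type":"number"}},"required":["deltas"]}

```bash
mkdir -p pics; ls
cat > h.py <<'E'
import numpy as np, cv2
from station import arm, grab_frame
def cam(f):
    h=f["img"].shape[0]; fl=h/2/np.tan(np.radians(f["vfov"])/2)
    return np.array([[fl,0,f["cx"]],[0,fl,f["cy"]],[0,0,1.]]),np.array(f["dist_coeffs"],float)
def rot(f):
    R=np.array(f["rotation"],float)
    return R
E
python3 - <<'E'
from h import *
for n in("side","top"):
    f=grab_frame(n); cv2.imwrite(f"pics/{n}0.png",f["img"][:,:,::-1])
    import pickle; pickle.dump(f,open(f"{n}0.pkl","wb"))
    print({k:v for k,v in f.items() if k!="img"})
print(arm.get_state())
E
```

```text
pics
{'vfov': 47.377745064453855, 'cx': 246.05554437014726, 'cy': 185.46052200230068, 'dist_coeffs': array([-0.11905344,  0.        ,  0.        ,  0.        ,  0.        ]), 'xyz': array([-0.56812035, -0.41997274,  1.23924522]), 'rotation': array([-2.39884311,  0.01649511, -1.17921779])}
{'vfov': 42.93732239992901, 'cx': 265.29061840057335, 'cy': 179.86316948477793, 'dist_coeffs': array([-0.06467051,  0.        ,  0.        ,  0.        ,  0.        ]), 'xyz': array([-0.48987908, -0.20544923,  1.52539502]), 'rotation': array([-2.56664766, -0.0079635 , -1.3357595 ])}
{'t': 0.1, 'q': array([-8.54887902e-01,  3.59316969e-01,  1.11790573e-02, -3.11862969e-04,
       -1.22409554e+00, -2.88096185e-01]), 'qd': array([-0.00194363, -0.00174914,  0.0020028 , -0.00021176, -0.00088735,
       -0.00105744]), 'joint_efforts': array([-1.49758263e-03, -5.84161806e+01,  2.93752903e+01,  7.01555595e+00,
        1.01525339e-02, -1.99050487e-05]), 'eef_pos': array([ 0.27984712, -0.61379113,  0.22572711]), 'ee_rot': array([ 3.14013145e+00, -1.27259742e-04, -2.71388650e+00]), 'force': array([-0.39124467, -0.5483929 ,  0.5012683 ]), 'moment': array([-0.02397493,  0.00792788, -0.05465324]), 'gripper_force': 0.0, 'width': 0.08775535281224164}
```

View pics/side0.png

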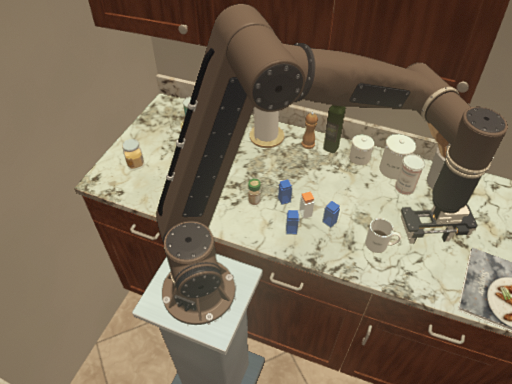

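View pics/top0.png

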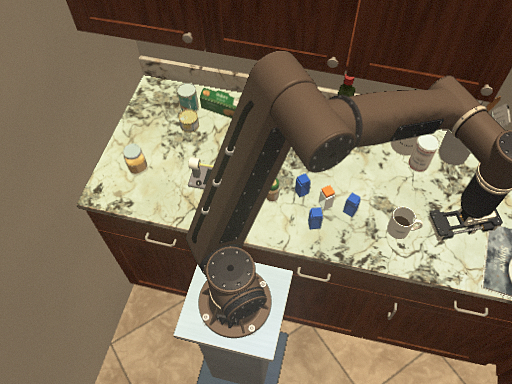

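The views show the orange-lidded white cell at side (308,203) / top (327,193). Three blue look-alikes stand round it, at side (285,192), (292,222), (331,214). Only the orange-lidded one fits the description. The checker at top (198,170) is partly hidden by the arm. I'll confirm both in an enlarged crop.

Run:
```python
from h import *
import pickle
s=pickle.load(open("side0.pkl","rb"))["img"];t=pickle.load(open("top0.pkl","rb"))["img"]
r=lambda im,x,y:cv2.resize(im[y:y+75,x:x+100],None,fx=4,fy=4,interpolation=cv2.INTER_CUBIC)
a=np.vstack([np.hstack([r(s,255,170),r(t,275,165)]),np.hstack([r(t,165,130),r(t,245,165)])])
cv2.imwrite("pics/crop0.png",a[:,:,::-1])
```

```text
(no output)
```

View pics/crop0.png

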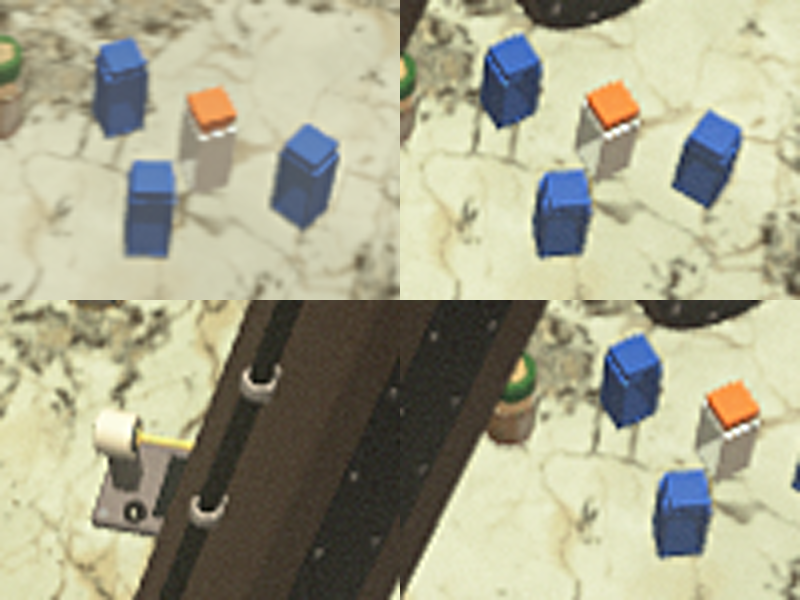

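The crop confirms the cell: orange cap at top (327,191), white body, and a gap under the cap. The checker's lamp is at top (194,163), with its eye hidden. Next I'll fit the cell pose to the orange cap silhouettes in both views, and the blue caps roughly.

```bash
cat >> h.py <<'E'
from scipy.spatial.transform import Rotation as Ro
from scipy.optimize import minimize
def proj(f,P):
    K,d=cam(f); R=Ro.from_euler("xyz",f["rotation"]).as_matrix()
    p=(np.atleast_2d(P)-f["xyz"])@R
    return cv2.projectPoints(p,np.zeros(3),np.zeros(3),K,d)[0][:,0]
def ray(f,px,z):
    K,d=cam(f); R=Ro.from_euler("xyz",f["rotation"]).as_matrix()
    u=cv2.undistortPoints(np.array([[px]],float),K,d)[0,0]; v=R@[u[0],u[1],1]
    return f["xyz"]+v*(z-f["xyz"][2])/v[2]
def box(x,y,yaw,z0,z1,a,b):
    c,s=np.cos(yaw),np.sin(yaw)
    return np.array([[x+c*i*a-s*j*b,y+s*i*a+c*j*b,z] for z in(z0,z1) for i in(-.5,.5) for j in(-.5,.5)])
def sil(f,P,win,S=8):
    x,y,w,h=win
    q=((proj(f,P)-[x,y]+.5)*S-.5)
    m=np.zeros((h*S,w*S),np.uint8); cv2.fillConvexPoly(m,cv2.convexHull(np.round(q*16).astype(np.int32)),255,shift=4)
    return cv2.resize(m,(w,h),interpolation=cv2.INTER_AREA)/255.
E
cat > fit.py <<'E'
from h import *
import pickle
F={n:pickle.load(open(n+"0.pkl","rb")) for n in("side","top")}
W={"side":(290,180,36,36),"top":(310,175,36,36)}
M={}
for n,f in F.items():
    x,y,w,h=W[n]; c=cv2.GaussianBlur(f["img"],(0,0),.01)[y:y+h,x:x+w].astype(float)
    o=(c[...,0]-c[...,2]); M[n]=np.clip((o-40)/(np.percentile(o,98)-40),0,1)
    print(n,M[n].sum(),o.max(),np.median(o))
def cost(p,v=0):
    x,y,yaw,g=p; g=np.clip(g,.004,.010)
    e=[((sil(F[n],box(x,y,yaw,.0805+g,.093+g,.035,.035),W[n])-M[n])**2).sum() for n in F]
    return sum(e)+ (p[3]-g)**2*1e7
p0=ray(F["top"],(327,191),.095); print(p0,ray(F["side"],(308,197),.095))
best=None
for yaw in np.arange(-.8,.8,.2):
    r=minimize(cost,[p0[0],p0[1],yaw,.007],method="Nelder-Mead",options=dict(initial_simplex=np.array([p0[0],p0[1],yaw,.007])+np.vstack([np.zeros(4),np.diag([.006,.006,.1,.002])]),xatol=1e-4,fatol=1e-3,maxiter=300))
    print(round(yaw,2),r.x.round(4),round(r.fun,2))
for n,q in (("top",(303,184)),("top",(316,218)),("top",(352,205))): print("blue",ray(F[n],q,.05).round(3))
print("mug",ray(F["top"],(403,222),.05),"spice",ray(F["side"],(255,185),.1),"lamp",ray(F["top"],(194,163),.09))
E
python3 fit.py
```

```text
side 84.09902740937228 161.0 30.0
top 98.82142857142857 195.0 35.0
[ 0.42029044 -0.21801946  0.095     ] [ 0.42460909 -0.22182178  0.095     ]
-0.8 [ 0.4246 -0.2201 -0.8491  0.0084] 28.46
-0.6 [ 0.4225 -0.2206 -0.8214  0.0095] 29.77
-0.4 [ 0.4238 -0.2199 -0.9045  0.009 ] 27.55
-0.2 [ 0.4247 -0.2193 -0.2296  0.0083] 48.01
-0.0 [ 0.4267 -0.2195  0.6522  0.0054] 28.36
0.2 [ 0.4257 -0.2202  0.6715  0.0062] 28.1
0.4 [ 0.4251 -0.2201  0.6606  0.0071] 27.9
0.6 [ 0.424  -0.22    0.6427  0.0085] 27.57
blue [ 0.458 -0.13   0.05 ]
blue [ 0.332 -0.2    0.05 ]
blue [ 0.413 -0.313  0.05 ]
mug [ 0.38737564 -0.49426245  0.05      ] spice [ 0.40533163 -0.03192828  0.1       ] lamp [0.42657903 0.26499355 0.09      ]
```

```bash
cat >> h.py <<'E'
def go(x,y,z,yaw,cmd=None):
    s=arm.get_state(); p,r=(s["eef_pos"],s["ee_rot"]) if cmd is None else (np.array(cmd[:3]),[np.pi,0,cmd[3]])
    R=Ro.from_euler("xyz",r).as_matrix()
    d=R.T@(np.array([x,y,z])-p)/.06
    t=-((yaw-r[2]+np.pi)%(2*np.pi)-np.pi)/np.radians(5)
    print("units",d.round(3),round(t,2))
E
sed -i 's|^    o=.*|    o=(c[...,0]-c[...,2])/(c.max(2)+1); M[n]=np.clip((o-.3)/.3,0,1)|' fit.py; python3 fit.py
python3 -c "
from h import *
go(.4244,-.22,.16,-.916)"
```

```text
side 90.71772265604183 0.6584362139917695 0.14553990610328638
top 103.77655767551073 0.8297872340425532 0.1572052401746725
[ 0.42029044 -0.21801946  0.095     ] [ 0.42460909 -0.22182178  0.095     ]
-0.8 [ 0.4231 -0.2201 -0.8779  0.0082] 20.86
-0.6 [ 0.422  -0.2198 -0.7599  0.01  ] 24.11
-0.4 [ 0.4216 -0.2206 -0.8923  0.01  ] 19.77
-0.2 [ 0.4232 -0.2204 -0.8931  0.0082] 20.84
-0.0 [ 0.4247 -0.2199  0.6635  0.0058] 22.29
0.2 [ 0.4235 -0.2202  0.6468  0.008 ] 21.17
0.4 [ 0.4235 -0.22    0.675   0.0074] 21.35
0.6 [ 0.423  -0.2205  0.6543  0.0082] 20.99
blue [ 0.458 -0.13   0.05 ]
blue [ 0.332 -0.2    0.05 ]
blue [ 0.413 -0.313  0.05 ]
mug [ 0.38737564 -0.49426245  0.05      ] spice [ 0.40533163 -0.03192828  0.1       ] lamp [0.42657903 0.26499355 0.09      ]
units [-4.915  4.971  1.102] -20.6
```

Request:
{"api": "jog_arm", "payload": {
  "deltas": [
    [[-0.65, 0.65, 0.0, -2], [-1.3, 1.3, 0.0, -4], [-1.95, 1.95, 0.0, -6], [-2.6, 2.6, 0.1, -8], [-3.3, 3.3, 0.3, -10], [-4.0, 4.0, 0.6, -12], [-4.6, 4.6, 0.9, -14], [-4.92, 4.97, 1.1, -16]]
  ],
  "grip": 0,
  "squeeze": 20
}}

```text
t: 1.1
eef_pos: [0.425, -0.2182, 0.1598]
ee_rot: [3.141, 0.0, -1.31]
force: [0.0, -0.5, 0.6]
width: 0.0133
gripper_force: 0.0
```

Request:
{"api": "jog_arm", "payload": {
  "deltas": [
    [[0, 0, 0, -2], [0, 0, 0, -4], [0, 0, 0, -4.6], [0, 0, 0, -4.6]]
  ]
}}

```text
t: 1.6
eef_pos: [0.4247, -0.2202, 0.1604]
ee_rot: [3.141, 0.0, -0.917]
force: [-0.3, 0.7, 0.2]
width: 0.0008
gripper_force: 0.0
```

Run:
```python
from h import *
import pickle
s=arm.get_state(); print(s["t"],s["eef_pos"],s["ee_rot"],s["width"],s["force"],s["q"])
for n in("side","top"):
    f=grab_frame(n); pickle.dump(f,open(n+"1.pkl","wb")); cv2.imwrite(f"pics/{n}1.png",f["img"][:,:,::-1])
go(.4235,-.2202,.11,-.916)
im={n:pickle.load(open(n+"1.pkl","rb"))["img"] for n in("side","top")}
P={n:proj(pickle.load(open(n+"1.pkl","rb")),[.43,.2,.05])[0] for n in im}; print(P)
r=lambda n:cv2.resize(im[n][int(P[n][1])-38:int(P[n][1])+37,int(P[n][0])-50:int(P[n][0])+50],None,fx=4,fy=4,interpolation=cv2.INTER_CUBIC)
q=lambda n:cv2.resize(im[n],(400,300),interpolation=cv2.INTER_AREA)
cv2.imwrite("pics/c1.png",np.vstack([np.hstack([r("side"),r("top")]),np.hstack([q("side"),q("top")])])[:,:,::-1])
```

```text
1.6 [ 0.42469576 -0.2202379   0.16035428] [ 3.14131806e+00  3.90297551e-04 -9.16520092e-01] 0.0007802064033229009 [-0.27864737  0.68716792  0.19669343] [-6.59800391e-02  9.04349415e-02 -5.03713505e-01 -1.35416498e-04
 -9.77111713e-01  7.20332108e-01]
units [-0.014  0.015  0.84 ] -0.02
{'side': array([200.70996807, 172.96478451]), 'top': array([212.56372484, 172.02939711])}
```

View pics/c1.png

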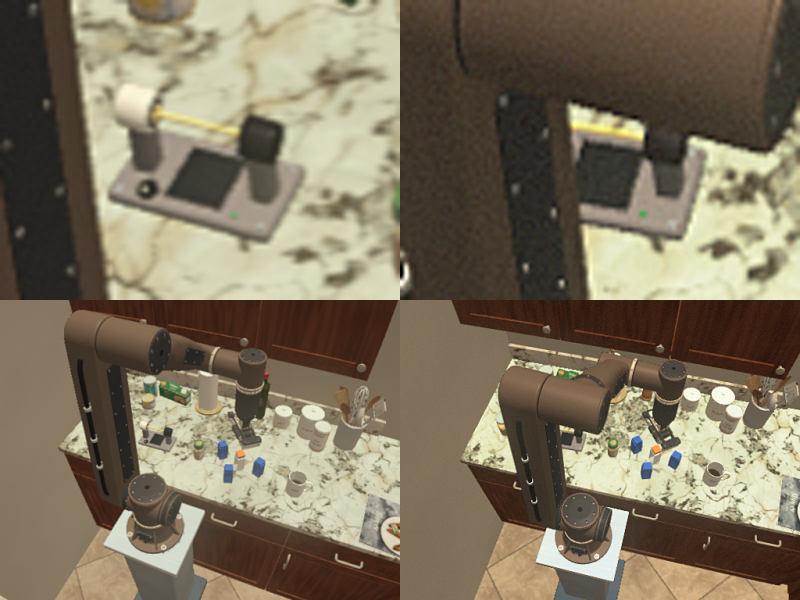

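The checker is fully visible in the side view: the beam runs from crop (157,113) to (240,133), white lamp on the left and black eye on the right. The gripper hangs over the cell. I'll measure the beam from its yellow pixels, checking the 88 mm length and the foot size.

Run:
```python
from h import *
import pickle
L=lambda n:pickle.load(open(n+".pkl","rb"))
def seg(n,x0,y0,x1,y1):
    f=L(n); c=f["img"][y0:y1,x0:x1].astype(float); o=(np.minimum(c[...,0],c[...,1])-c[...,2])
    m=o>60; v,u=np.nonzero(m); w=o[m]
    P=np.array([ray(f,(a+x0,b+y0),.09)[:2] for a,b in zip(u,v)])
    c=np.average(P,axis=0,weights=w); 
    U,S,V=np.linalg.svd((P-c)*np.sqrt(w)[:,None],full_matrices=False); d=V[0]*np.sign(V[0][1]); t=(P-c)@d
    print(n,len(P),"c",c.round(4),"yaw",np.arctan2(-d[0],d[1]).round(3),"ends",(c+d*t.min()).round(4),(c+d*t.max()).round(4),"len",np.ptp(t).round(4),"x at y=.2",(c[0]+d[0]*(.2-c[1])/d[1]).round(4), "resid",np.abs((P-c)@[-d[1],d[0]]).max().round(4))
cc=lambda u,v:(int(u/4+150),int(v/4+134))
seg("side1",*cc(150,104),*cc(250,142))
seg("top0",200,160,216,170)
P=proj(L("top1"),[.43,.2,.05])[0];ox,oy=int(P[0])-50,int(P[1])-38
seg("top1",ox+42,oy+28,ox+62,oy+38)
f=L("side1"); z=.018
for n,q in dict(bl=(110,197),br=(265,240),r=(303,170)).items(): print(n,ray(f,((q[0]+.5)/4-.5+150,(q[1]+.5)/4-.5+134),0).round(4))
for nm in("side1","top1"): print("tcp px",proj(L(nm),[.4247,-.2202,.1604])[0]*400/512, proj(L(nm),[.4235,-.2202,.1])[0]*400/512)
```

```text
side1 33 c [0.4353 0.2064] yaw 0.039 ends [0.4368 0.1663] [0.4335 0.25  ] len 0.0837 x at y=.2 0.4355 resid 0.0039
top0 30 c [0.4297 0.2202] yaw 0.034 ends [0.4305 0.1961] [0.4289 0.244 ] len 0.0479 x at y=.2 0.4304 resid 0.0047
top1 41 c [0.4306 0.1937] yaw 0.027 ends [0.4314 0.1614] [0.4297 0.2253] len 0.0639 x at y=.2 0.4304 resid 0.0048
bl [0.3899 0.2879 0.    ]
br [0.3951 0.1235 0.    ]
r [0.492  0.1278 0.    ]
tcp px [241.60747333 143.78362345] [240.30007786 153.2380683 ]
tcp px [257.88608995 140.44330771] [256.20658859 148.12089841]
```

Beam mid is about (0.433, 0.2065), yaw 0.035. The foot edges agree (97 x 164 mm, yaw 0.03). Now press the lid, in small steps.

Request:
{"api": "jog_arm", "payload": {
  "deltas": [
    [[-0.01, 0.01, 0.3, 0], [-0.01, 0.01, 0.6, 0], [-0.01, 0.01, 0.84, 0], [-0.01, 0.01, 0.93, 0], [-0.01, 0.01, 0.96, 0], [-0.01, 0.01, 0.96, 0]]
  ]
}}

```text
t: 2.45
eef_pos: [0.4243, -0.2203, 0.1033]
ee_rot: [-3.141, -0.0, -0.916]
force: [-0.4, -1.1, 0.8]
width: 0.0004
gripper_force: 0.0
```

Request:
{"api": "jog_arm", "payload": {
  "deltas": [
    [[0, 0, 0.03, 0], [0, 0, 0.06, 0], [0, 0, 0.09, 0], [0, 0, 0.12, 0], [0, 0, 0.12, 0]]
  ]
}}

```text
t: 3.08
eef_pos: [0.4241, -0.2202, 0.0957]
ee_rot: [-3.141, -0.0, -0.916]
force: [-0.4, -1.1, 1.6]
width: 0.0001
gripper_force: 0.8
```

Request:
{"api": "jog_arm", "payload": {
  "deltas": [
    [[0, 0, 0.02, 0], [0, 0, 0.04, 0], [0, 0, 0.04, 0], [0, 0, 0.04, 0]]
  ]
}}

```text
t: 3.58
eef_pos: [0.4241, -0.2203, 0.0933]
ee_rot: [-3.142, -0.0, -0.916]
force: [0.4, 0.1, 2.3]
width: 0.0004
gripper_force: 1.0
```

Run:
```python
from h import *
import pickle
s=arm.get_state(); print(s["force"],s["eef_pos"],s["joint_efforts"])
f=grab_frame("side");g=grab_frame("top")
r=lambda f:cv2.resize(f["img"][160:235,(255 if f is globals()["f"] else 280):][:, :100],None,fx=4,fy=4,interpolation=cv2.INTER_CUBIC)
cv2.imwrite("pics/c2.png",np.hstack([r(f),r(g)])[:,:,::-1])
```

```text
[0.37553799 0.08080157 2.29100319] [ 0.42412891 -0.22025692  0.09330734] [-7.98906921e-02 -3.56901634e+01  2.16261005e+01  5.00230104e+00
 -7.49803847e-02  5.22415476e-06]
```

View pics/c2.png

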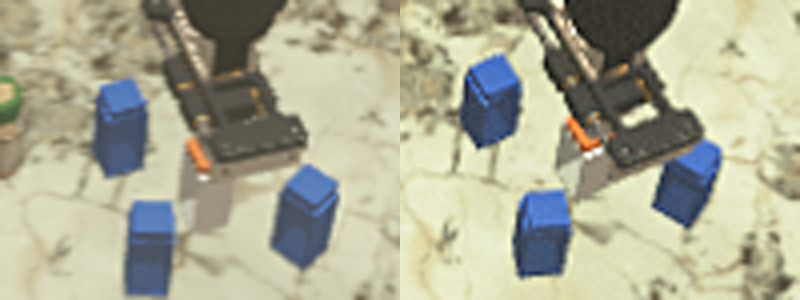

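The fingers are on the lid and the cell is upright. I'll keep pressing until the hard stop shows in the force.

Request:
{"api": "jog_arm", "payload": {
  "deltas": [
    [[0, 0, 0.02, 0], [0, 0, 0.04, 0], [0, 0, 0.04, 0], [0, 0, 0.04, 0]]
  ]
}}

```text
t: 4.18
eef_pos: [0.4252, -0.2209, 0.0932]
ee_rot: [-3.141, -0.003, -0.915]
force: [-4.0, 2.9, 22.7]
width: 0.0004
gripper_force: 11.5
```

Hard stop at z = 0.0932 m with 22.7 N, so the lid is seated. Lift off and open.

Request:
{"api": "jog_arm", "payload": {
  "deltas": [
    [[0, 0, -0.05, 0], [0, 0, -0.4, 0], [0, 0, -0.9, 0], [0, 0, -0.9, 0], [0, 0, -0.9, 0], [0, 0, -0.9, 0]]
  ],
  "grip": 72
}}

```text
t: 4.92
eef_pos: [0.4233, -0.2201, 0.144]
ee_rot: [3.14, 0.001, -0.916]
force: [0.3, 0.5, 1.1]
width: 0.0547
gripper_force: 0.0
```

Run:
```python
from h import *
s=arm.get_state(); print(s["force"],s["eef_pos"],s["width"])
go(.4237,-.2202,.043,-.916)
```

```text
[0.29594829 0.48813476 1.09493716] [ 0.42332879 -0.2201268   0.14402367] 0.054707435194960546
units [ 0.007 -0.006  1.684] -0.0
```

Request:
{"api": "jog_arm", "payload": {
  "deltas": [
    [[0, 0, 0, 0], [0, 0, 0, 0], [0, 0, 0.4, 0], [0, 0, 0.8, 0], [0, 0, 1.2, 0], [0, 0, 1.5, 0], [0, 0, 1.66, 0], [0, 0, 1.66, 0]]
  ]
}}

```text
t: 5.92
eef_pos: [0.4237, -0.2203, 0.0449]
ee_rot: [3.141, 0.001, -0.916]
force: [0.0, -0.4, 0.1]
width: 0.072
gripper_force: 0.0
```

Request:
{"api": "jog_arm", "payload": {
  "deltas": [
    [[0, 0, 0, 0], [0, 0, 0, 0], [0, 0, 0, 0], [0, 0, 0, 0], [0, 0, 0, 0], [0, 0, 0, 0], [0, 0, 0, 0]]
  ],
  "grip": 20,
  "squeeze": 25
}}

```text
t: 6.8
eef_pos: [0.4244, -0.2203, 0.0456]
ee_rot: [-3.141, -0.0, -0.916]
force: [0.2, 0.1, 4.3]
width: 0.0405
gripper_force: 24.5
```

Gripped at 40.5 mm width with 24.5 N. Lift and carry high over the spice jar.

Request:
{"api": "jog_arm", "payload": {
  "deltas": [
    [[0, 0, -0.2, 0], [0, 0, -0.6, 0], [0, 0, -1.1, 0], [0, 0, -1.7, 0], [0, 0, -2.3, 0], [0, 0, -2.7, 0], [0, 0, -2.7, 0], [0, 0, -2.7, 0]]
  ]
}}

```text
t: 7.8
eef_pos: [0.4232, -0.22, 0.2067]
ee_rot: [3.141, 0.001, -0.916]
force: [-0.4, -0.7, -2.1]
width: 0.0406
gripper_force: 24.5
```

Run:
```python
from h import *
s=arm.get_state(); print(s["force"],s["eef_pos"],s["ee_rot"],s["width"],s["gripper_force"],s["q"])
go(.433,.2065,.207,-1.536)
```

```text
[-0.40200006 -0.72648242 -2.13257037] [ 0.42324692 -0.21997799  0.20667048] [ 3.14115971e+00  1.19224780e-03 -9.16457635e-01] 0.040632799790774644 24.48110729455948 [-6.60362861e-02  4.42010470e-02 -4.37997131e-01 -6.88608686e-04
 -1.08971011e+00  7.20694224e-01]
units [-5.541e+00 -4.455e+00 -1.000e-03] 7.1
```

Request:
{"api": "jog_arm", "payload": {
  "deltas": [
    [[-0.25, -0.2, 0, 0.3], [-0.8, -0.65, 0, 1], [-1.45, -1.17, 0, 1.9], [-2.1, -1.7, 0, 2.8], [-2.75, -2.2, 0, 3.7], [-3.4, -2.73, 0, 4.6], [-4.0, -3.2, 0, 5.5], [-4.5, -3.6, 0, 6.3]]
  ]
}}

```text
t: 8.8
eef_pos: [0.43, 0.1268, 0.2062]
ee_rot: [3.14, -0.001, -1.467]
force: [1.5, -0.4, -1.0]
width: 0.0407
gripper_force: 24.5
```

Run:
```python
from h import *
# commanded pose at end of last call, from the start command
R=Ro.from_euler("xyz",[np.pi,0,-.9165]).as_matrix(); c=np.array([.4235,-.2202,.207])+R@np.array([-4.5,-3.6,0])*.06
go(.433,.2065,.207,-1.536,(*c,-.9165-np.radians(31.5))); print(c,arm.get_state()["eef_pos"])
```

```text
units [-1.338 -0.181 -0.   ] 0.8
[0.43056862 0.12549645 0.207     ] [0.43000398 0.12677567 0.20615763]
```

Request:
{"api": "jog_arm", "payload": {
  "deltas": [
    [[-0.4, -0.05, 0, 0.3], [-0.8, -0.1, 0, 0.6], [-1.15, -0.16, 0, 0.8], [-1.34, -0.18, 0, 0.8], [-1.34, -0.18, 0, 0.8], [-1.34, -0.18, 0, 0.8]]
  ]
}}

```text
t: 9.55
eef_pos: [0.433, 0.2058, 0.207]
ee_rot: [3.141, -0.001, -1.536]
force: [0.3, -0.4, -1.9]
width: 0.0406
gripper_force: 24.5
```

Run:
```python
from h import *
import pickle
s=arm.get_state(); print(s["t"],s["force"],s["eef_pos"],s["ee_rot"],s["q"])
out=[]
for n in("side","top"):
    f=grab_frame(n); pickle.dump(f,open(n+"2.pkl","wb"))
    p=proj(f,[.433,.2065,.13])[0]; x,y=int(p[0])-50,int(p[1])-38; print(n,x,y)
    out.append(cv2.resize(f["img"][y:y+75,x:x+100],None,fx=4,fy=4,interpolation=cv2.INTER_CUBIC))
cv2.imwrite("pics/c3.png",np.hstack(out)[:,:,::-1])
```

```text
9.55 [ 0.29221222 -0.44321711 -1.92428914] [0.43301087 0.20580507 0.20700031] [ 3.14086477e+00 -6.32861292e-04 -1.53576530e+00] [ 8.55176738e-01  4.80026353e-02 -4.33373739e-01 -1.13413297e-04
 -1.09037923e+00 -8.20093481e-01]
side 147 118
top 159 120
```

View pics/c3.png

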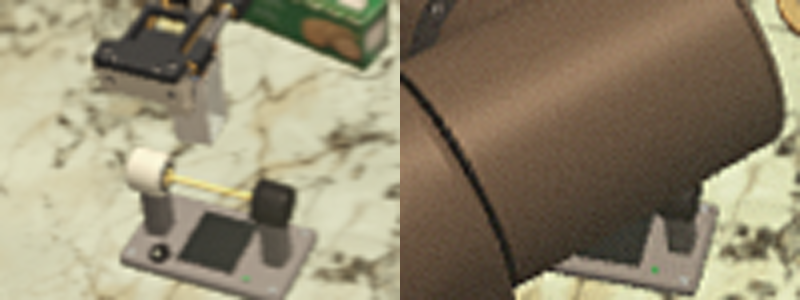

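The side view shows the cell hanging in the gripper above the checker. Its underside's near corners are at about crop (175,138) and (212,145), and the beam below is clear from (165,177) to (255,197). I'll compare these with the predicted corners.

Run:
```python
from h import *
import pickle
f=pickle.load(open("side2.pkl","rb")); s=arm.get_state()["eef_pos"]
C=lambda P:((proj(f,P)-[147,118]+.5)*4-.5).round(1)
print("cell bottom corners (-x-y,-x+y,+x-y,+x+y)",C(box(s[0],s[1],.035,s[2]-.045,s[2]+.035,.040,.036))[:4].tolist())
b=np.array([.433,.2065,.09]); d=np.array([-np.sin(.035),np.cos(.035),0])
print("beam ends",C([b-d*.044,b,b+d*.044]).tolist())
# beam refit from pixels
x0,y0,x1,y1=147+38,118+40,147+66,118+52
c=f["img"][y0:y1,x0:x1].astype(float);o=np.minimum(c[...,0],c[...,1])-c[...,2];v,u=np.nonzero(o>60)
P=np.array([ray(f,(a+x0,b+y0),.09)[:2] for a,b in zip(u,v)]);k=np.polyfit(P[:,1],P[:,0],1,w=o[v,u]);print(len(P),"x at .2065",np.polyval(k,.2065),"yaw",-k[0],P[:,1].min(),P[:,1].max())
# edges of the bottom: brightness columns
g=cv2.cvtColor(f["img"],cv2.COLOR_RGB2GRAY)
print(g[118+26:118+39,147+40:147+62])
```

```text
cell bottom corners (-x-y,-x+y,+x-y,+x+y) [[209.6, 149.8], [173.4, 140.7], [227.9, 121.2], [192.2, 112.5]]
beam ends [[250.6, 198.7], [207.6, 187.6], [165.3, 176.7]]
33 x at .2065 0.4353145552489322 yaw 0.04077099682715027 0.16644713099578518 0.2498450092079642
[[146 133 120 121 121 131 149 142 136 135 133 136 145 145 143 144 149 168
  193 205 209 211]
 [145 133 120 118 119 120 127 130 122 134 133 139 149 144 142 142 153 184
  206 211 211 210]
 [116 115 122 120 121 121 122 127 130 135 134 149 167 164 153 143 153 184
  206 210 210 208]
 [116 121 140 138 133 133 127 129 135 135 135 153 183 196 194 181 168 190
  206 210 210 209]
 [181 181 178 153 135 135 135 134 136 135 134 146 178 199 199 188 179 203
  210 211 208 203]
 [202 199 188 154 133 133 135 135 135 135 134 138 169 200 199 196 203 212
  212 211 204 196]
 [211 203 185 152 131 133 134 135 134 135 133 135 170 203 194 190 210 211
  210 209 208 204]
 [217 210 197 173 135 132 135 135 134 135 134 132 161 193 194 203 210 207
  207 208 208 206]
 [220 219 216 198 148 131 134 135 133 131 131 131 157 191 199 208 208 208
  208 208 208 209]
 [219 218 216 206 179 145 140 139 143 140 137 134 147 185 207 208 208 207
  208 209 209 210]
 [216 213 206 191 168 146 127 136 172 198 194 182 173 197 207 206 208 209
  209 210 210 209]
 [212 208 194 161 130 126 146 169 187 203 209 207 207 208 206 205 207 208
  207 206 200 200]
 [233 213 161 106 110 147 184 200 206 210 211 211 209 207 205 202 201 197
  186 188 202 207]]
```

The prediction matches the side view within about 0.3 px, so the grasp is centred. Side refit of the beam gives x ≈ 0.435, so I shift slightly toward it and lower.

Request:
{"api": "jog_arm", "payload": {
  "deltas": [
    [[-0.02, -0.03, 0.1, 0], [-0.02, -0.03, 0.35, 0], [-0.02, -0.03, 0.7, 0], [-0.02, -0.03, 1.05, 0], [-0.02, -0.03, 1.4, 0], [-0.02, -0.03, 1.7, 0], [-0.02, -0.03, 1.92, 0], [-0.02, -0.03, 1.92, 0]]
  ]
}}

```text
t: 10.65
eef_pos: [0.4344, 0.2071, 0.0909]
ee_rot: [3.14, -0.002, -1.536]
force: [1.0, 0.2, -1.1]
width: 0.0403
gripper_force: 24.5
```

Request:
{"api": "jog_arm", "payload": {
  "deltas": [
    [[0, 0, 0, 0], [0, 0, 0, 0], [0, 0, 0, 0], [0, 0, 0, 0]]
  ]
}}

```text
t: 11.15
eef_pos: [0.4352, 0.2079, 0.0925]
ee_rot: [-3.141, 0.0, -1.536]
force: [-0.5, -0.4, -1.2]
width: 0.0405
gripper_force: 24.5
```

Run:
```python
from h import *
import pickle
s=arm.get_state(); print(s["t"],s["force"],s["moment"],s["eef_pos"],s["ee_rot"],s["width"],s["gripper_force"],abs(s["qd"]).max())
f=grab_frame("side"); pickle.dump(f,open("side3.pkl","wb"))
x,y=147,125
im=cv2.resize(f["img"][y:y+75,x:x+100],None,fx=8,fy=8,interpolation=cv2.INTER_CUBIC)
e=s["eef_pos"]; P=((proj(f,box(e[0],e[1],s["ee_rot"][2]+np.pi/2,e[2]-.045,e[2]+.035,.04,.036))-[x,y]+.5)*8-.5)
for a,b in((0,1),(0,2),(1,3),(2,3),(0,4),(1,5),(2,6),(4,5),(4,6)): cv2.line(im,*[tuple(int(v) for v in P[k]) for k in(a,b)],(255,0,0),1)
cv2.imwrite("pics/c4.png",im[:,:,::-1])
```

```text
11.15 [-0.53515552 -0.44188729 -1.223244  ] [ 0.00115846  0.14500923 -0.0231042 ] [0.43515556 0.2079046  0.09246123] [-3.14118242e+00  4.33922508e-04 -1.53572743e+00] 0.04054131011370519 24.481101036071777 0.0031287068643898906
```

View pics/c4.png

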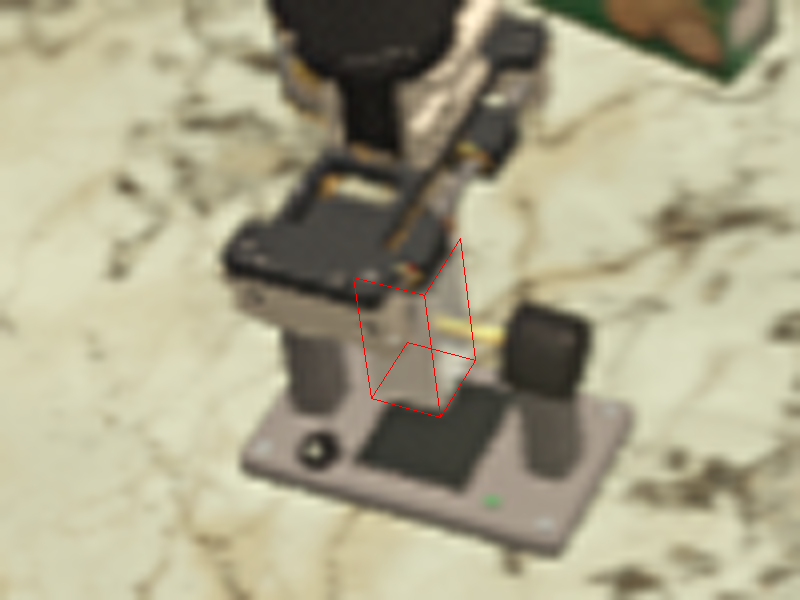

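The overlay matches the cell. The beam meets the clear pane at about (450,324), close to its projected middle (450,328), which is roughly 2 mm. The cell is clear of both heads and the foot, and the arm is still. Handing in.

```bash
python3 -c "
from station import arm
print(arm.job_done())"
```

```text
the job is handed in; nothing more can be done
None
```

I pressed the lid down to its stop, lifted the cell by its frosted faces and handed the job in at about 11 s, with the cell held still and upright in mid-beam. By camera it sat about 2 mm from beam centre and clear of the checker; the judge's verdict was not returned.

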